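# Lock a pipe clamp into the mounting rail

### The arm

A 6-joint arm with a two-finger parallel gripper is mounted at the origin on the work surface. World frame = base frame: x ahead of the robot, y to its left, z up, the work surface at z = 0. Lengths are in mm, angles in rad, forces in N, time in s.
With the tool pointing down it reaches from about 275 to 750 mm from the base axis. Payload 10.2 kg.
Tool frame: the origin (TCP) lies midway between the tips of the shut fingers; the grasp point (between the pads) lies 19 mm behind it; z points along the fingers, y is the line along which they close (so a half turn about z gives the same grasp; the last joint's range is limited). The gripper opens to 85 mm and grips with 20 to 120 N. Pads are 22 mm wide; open, the fingers measure 114 mm over their backs; the gripper's body (76 mm by 85 mm) begins 54 mm behind the grasp point. The pads swing forward as they close: fully open they stand 13 mm farther back than shut.
Start: joints at [-1.386, 0.313, 1.498, -0, 1.331, -0.223], TCP at [208.198, -481.959, 231.294] pointing down, gripper open.
Joint ranges: [-2.94, 2.94], [-0.97, 2.17], [0.19, 2.56], [-1.23, 4.37], [0.02, 3.11], [-2.88, 2.88]. Speed limits (rad/s): [2.39, 2.39, 3.01, 3.14, 3.14, 3.14].

### API

Orientations are given as a unit quaternion [w, x, y, z].
In Python, from rig import ctrl gives the robot as it stands.
- The arm moves only by the tool send_rows, never from a script. Its argument "targets" is a list of rows, each a list of 7 numbers: the closure, from -1 (fully open) to 1 (shut), so that 0 is half open, then the shift along the tool's x, y, z in m, then the turn, a rotation vector about the tool's x, y, z in rad. In form: [[claw, dx, dy, dz, ax, ay, az], ...]. A call has exactly 10 rows; each row shifts and turns the commanded pose from where the row before left it, along the tool's axes as they then stand; what a row does not reach is not made up. A row lasts 1/8 s, in which the tool goes at most 62.5 mm and 10.7 degrees, less where a joint would pass 70% of its speed; a pose out of reach is approached as far as the arm can. A call with a gripper value outside its range is refused whole. The fingers move at their own pace and stop on an object; "squeeze" is the grip in N (left out, the last holds). Time passes only in rows, so rows that do not move let the fingers close, or fill a call up. It gives the time, the measured TCP pose, the force, the opening and the grip force at its end, in the units of the state.
- ctrl.sense(): the state, without advancing time (a new reading comes with each control period).
- ctrl.capture(name): name is "side" or "top" or "wrist"; returns a dict with "img" (384x512x3 uint8, red, green, blue), "camera_matrix" (3x3 intrinsics, pixels), "R" (3x3) and "t" (3): a world point X has camera coordinates R X + t. Camera axes: x right, y down, z forward; pixel columns grow to the right and rows downward; lengths in mm; the calibration is good to about 2 mm. A picture is of the moment at which its call begins. There is no depth.
- ctrl.finish_job(): hands the job in; it is judged then, once.
Trained networks look in a picture, given as the dict that the camera call returned (one of the last four; its "shot" number tells which), for a name from the list of things; names that differ only in an ending like _2 or _b are one class to them, and where a whole thing is asked for, a point or a joint stands for the part that bears it (a point fixed in the world has none). Each returns a list of dicts, best first, with "score" (0 to 1); they miss things now and then, are a little off and sometimes report something else, mostly with a low value. They report only what shows in the picture. A call takes as long as a camera call. They do not tell look-alikes from the thing itself.
- ctrl.boxes_of(query, picture): "extent" ([left, top, width, height] in pixels, round what is visible of it).
- ctrl.landmark_of(query, picture): "point" ([column, row] in pixels: a listed point, or the origin of a listed thing).
The state is a dict: "time_s": time; "joints": joint angles; "dq": joint speeds; "tau": joint torques, N m; "eef_pos": TCP position; "ee_rot": TCP orientation; "force": force on the tool from outside, world axes, zero at the start; "wrist_torque": the same for the moment, N m; "grip_width": opening from 0.0 (shut) to 1.0 (fully open); "grip_force": force on a finger pad.
Only numpy, scipy, OpenCV 4.12 (cv2) and the standard library are available. Lean on these libraries where they do the work, as an engineer would, in place of code of your own. Each camera call takes 0.05 s, during which the arm holds its last target. There are 200 camera calls.

### The job

Take the small pipe clamp out of the stand and fix it in the empty slot of the mounting rail: feel for the slot, pass the clamp's T-head through it, press it down gently against the sprung pad and turn it a quarter turn either way, then ease off and let go so that the spring seats the head in the cross groove and the clamp stands upright, locked across the rail. Never force it: the rail must not be pushed hard, and the larger clamp and the loose things lying about stay where they are.

Things in the scene. Friction and masses are not known exactly. Their poses are not given: they have to be found in the camera images.
- clamp: The smaller of two pipe clamps standing upright in the stand, in either pocket; steel, 0.11 kg, 73 mm tall: T-head, stem 10 mm thick, washer 24 mm wide at z 30 to 33, boss 16 mm wide above it, ring on top. Origin: centre of the T-head's underside; z up the stem; x along the head's long side, which is also the ring's axis. Lift it straight up by over 14 mm to clear its pocket.
- clamp_ring (a point): Centre of the small clamp's ring, 56 mm above the clamp's origin. Ring: outer diameter 34 mm, bore 22 mm, 16 mm wide along the clamp's x; its flat side faces (x = +-8 mm) are the place to grip. Small closing ears at its +-y sides.
- clamp_head (a point): Centre of the flat top of the small clamp's T-head, 12 mm above the clamp's origin. The head measures 36 mm (clamp's x) by 12 mm (y) by 12 mm high; its lower half is rounded (6 mm radius).
- stand: Grey plastic stand block fixed to the table, 70 mm (x) by 150 mm (y) by 30 mm high, with two pockets at y = +36 and -36 mm, each 39 mm (x) by 15 mm (y) by 14 mm deep, floor 16 mm above the table. Origin: centre of its underside, z up.
- big_clamp: The larger clamp in the other pocket of the stand: ring 52 mm outer diameter, centre at z = 65 mm, 91 mm tall, with a plain block foot (38 x 14 x 12 mm). Not for this rail; leave it. Origin: centre of the underside of its foot.
- rail: Mounting rail fixed to the table: aluminium channel 56 mm wide (x), 270 mm long (y), closed by a flat steel strip whose top is 50 mm above the table; four feet reach 28 mm out from its sides. Origin: centre of the underside; y along it, z up. A clamp like the small one is already fixed at about y = -65 mm. Pushing the clamp on the rail, strip or pad with over 30 N spoils it; 12 N is plenty.
- slot (a point): Nominal centre of the empty slot at the strip's top face (rail y = +50, z = 50 mm). The slot is 39 mm long along the rail's y, 15 mm wide (x), 8 mm deep through the strip. The strip may be clipped in up to 12 mm either way along the rail's y, and the real slot with it: find it by eye or feel. Across the rail it is centred.
- turn_depth (a point): 27 mm above the rail's base under the nominal slot: a good height of the clamp's origin for turning. The head turns freely only with the origin below 30 mm. A sprung pad inside is met at 38 mm; it pushes up with 3.5 N plus 0.35 N per mm pressed, and is solid at 23 mm.
- seat (a point): 34 mm above the rail's base under the nominal slot: where the clamp's origin rests when locked. A groove 4 mm deep and 15 mm wide in the strip's underside crosses the real slot's centre at right angles, along the rail's x. Turned square across the rail (either way round) and let up, the head rises into it and the spring holds it.
- elbow: Loose copper elbow fitting, legs about 40 mm, 27 mm high, lying between stand and rail; leave it.
- tee: Loose copper tee fitting, 76 mm long, 27 mm high, beyond the rail; leave it.
- coupling: Loose copper sleeve, 28 mm diameter, 45 mm tall, standing beyond the rail and stand; leave it.
- hoseclip1: Lower of two stacked steel hose bands, 70 mm diameter, 12 mm high, on the robot's side of the stand; leave it.
- hoseclip2: Upper of the two stacked hose bands; leave it.
- spanner: Steel spanner, 170 mm long, lying on the robot's side of the rail; leave it.
There are look-alikes about, which are no part of the job. What is shaped like the clamp but blue, green or purple is not meant.

How it is judged:
By the outcome, as a careful person would: the job done as asked, in the order asked, and still so for the second after the job is handed in, with the robot touching nothing.
It also fails if it takes over 72 s, if anything falls off the work surface, if the arm or the gripper's body presses on something with over 40 N, if the wrist force passes 120 N, or if a joint passes its speed limit or range.

## Working session

There is one attempt and no reset: what is moved stays moved. The work goes in short steps, Python scripts to look and compute and a tool call to move; the robot and the scene stay as the last step left them, time stands still between calls to the robot, and variables do not carry over. Pictures are saved under pics/ and viewed, at most 10 in all, crops included, and the job is handed in when it is done.

Besides the shell and the picture viewer there is one more tool, called after "Emit:" by a JSON object that holds its "fn" and its "kwargs". send_rows: Moves the arm, as the interface text tells. Its arguments: {"type":"object","properties":{"targets":{"type":"array"},"squeeze":{"type":"number"}},"required":["targets"]}

```bash
mkdir -p pics
cat > h.py <<'E'
import numpy as np, cv2, json
from rig import ctrl
def cap(n):
    return ctrl.capture(n)
def save(p,name,box=None,scale=1):
    im=p["img"][:,:,::-1]
    if box: l,t,w,h=box; im=im[t:t+h,l:l+w]
    im=cv2.resize(im,None,fx=scale,fy=scale,interpolation=cv2.INTER_CUBIC)
    cv2.imwrite("pics/"+name+".png",im)
def ray(p,px):
    K=np.array(p["camera_matrix"]);R=np.array(p["R"]);t=np.array(p["t"])
    return -R.T@t, R.T@np.linalg.solve(K,[px[0],px[1],1.])
def atz(p,px,z):
    c,d=ray(p,px); return c+d*(z-c[2])/d[2]
def proj(p,X):
    K=np.array(p["camera_matrix"]);x=K@(np.array(p["R"])@np.array(X,float)+np.array(p["t"])); return x[:2]/x[2]
def tri(obs):
    A=np.zeros((3,3));b=np.zeros(3)
    for p,px in obs:
        c,d=ray(p,px);d=d/np.linalg.norm(d);M=np.eye(3)-np.outer(d,d);A+=M;b+=M@c
    return np.linalg.solve(A,b)
E
python3 - <<'E'
from h import *
np.set_printoptions(precision=1,suppress=True)
T=cap("top");S=cap("side");
im=np.vstack([T["img"],S["img"]]); 
cv2.imwrite("pics/a.png",cv2.resize(im[:,:,::-1],(800,1200))[:600]);cv2.imwrite("pics/b.png",cv2.resize(im[:,:,::-1],(800,1200))[600:])
for n,p in(("T",T),("S",S)):
    print(n,-np.array(p["R"]).T@np.array(p["t"]))
    for q in["clamp","clamp_ring","stand","big_clamp","rail","slot","seat"]:
        print(q,[(np.round(d["point"]),round(d["score"],2)) for d in ctrl.landmark_of(q,p)][:5])
print(ctrl.sense())
E
```

```text
T [494.9  75.8 797.6]
clamp [(array([188., 153.]), 0.85), (array([142., 228.]), 0.72), (array([186., 203.]), 0.56)]
clamp_ring [(array([178., 204.]), 0.73), (array([134., 230.]), 0.57), (array([198., 251.]), 0.57), (array([183., 147.]), 0.53)]
stand [(array([201., 204.]), 0.9), (array([262., 107.]), 0.41)]
big_clamp [(array([218., 205.]), 0.76)]
rail [(array([355., 192.]), 0.69), (array([243., 273.]), 0.6)]
slot [(array([340., 186.]), 0.6), (array([261., 106.]), 0.6)]
seat [(array([336., 191.]), 0.68), (array([186., 204.]), 0.59)]
S [ 506.4 -497.3  603.6]
clamp [(array([214., 154.]), 0.74), (array([194., 186.]), 0.63), (array([282., 175.]), 0.61), (array([231., 168.]), 0.47)]
clamp_ring [(array([212., 134.]), 0.75), (array([197., 168.]), 0.74), (array([238., 149.]), 0.61), (array([286., 156.]), 0.52)]
stand [(array([235., 188.]), 0.91), (array([258., 307.]), 0.61), (array([171., 213.]), 0.39)]
big_clamp [(array([241., 194.]), 0.69)]
rail [(array([259., 306.]), 0.58), (array([173., 209.]), 0.53)]
slot [(array([267., 271.]), 0.74), (array([239., 191.]), 0.62)]
seat [(array([262., 276.]), 0.86)]
{'time_s': 0.8, 'joints': array([-1.4,  0.3,  1.5,  0. ,  1.3, -0.2]), 'dq': array([ 0., -0.,  0.,  0.,  0.,  0.]), 'tau': array([ -0. , -41.2, -26. ,  -0. ,   0. ,   0. ]), 'eef_pos': array([ 208.2, -482. ,  231.3]), 'ee_rot': array([-0. ,  1. ,  0.2,  0. ]), 'force': array([ 0.4, -0.2,  1. ]), 'wrist_torque': array([-0.,  0., -0.]), 'grip_force': 0.0, 'grip_width': 1.0018917899815736}
```

View pics/a.png

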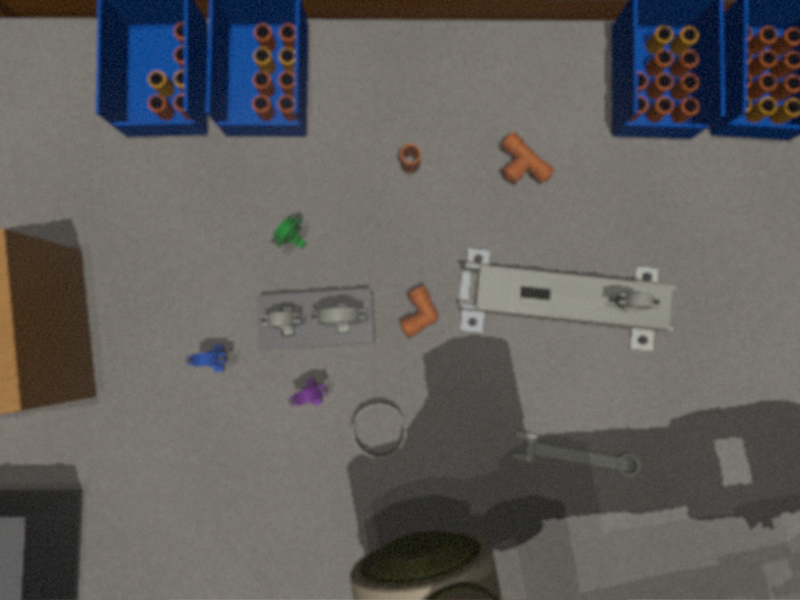

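View pics/b.png

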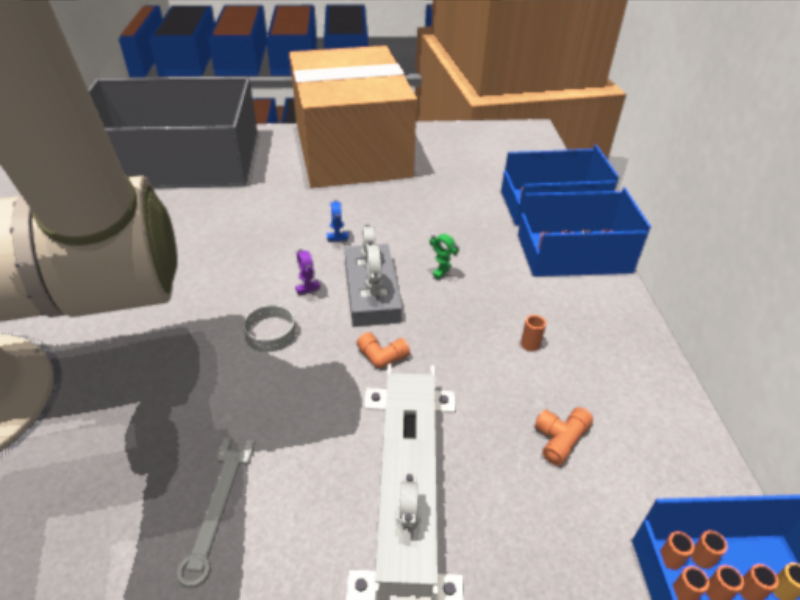

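The top picture shows what could be taken for the clamp (512-px columns and rows): the small grey clamp in the stand (180,203), the large grey one (217,201), the fixed one on the rail (405,191), green (185,148), blue (134,229) and purple (199,251). I choose the grey one in the stand's left (+y) pocket. The empty slot is at about (342,187).

Run:
```python
from h import *
np.set_printoptions(precision=1,suppress=True)
T=cap("top");S=cap("side")
a=cv2.resize(T["img"][165:240,150:250],(400,300),interpolation=cv2.INTER_CUBIC)
b=cv2.resize(S["img"][130:220,200:280],(400,450),interpolation=cv2.INTER_CUBIC)
c=cv2.resize(T["img"][150:230,280:440],(800,400)[0:2],interpolation=cv2.INTER_CUBIC)
out=np.zeros((600,800,3),np.uint8);out[:300,:400]=a;out[:450,400:]=b;out[300:600,:400]=cv2.resize(c,(400,300));cv2.imwrite("pics/c.png",out[:,:,::-1])
g=cv2.cvtColor(T["img"],cv2.COLOR_RGB2GRAY)
# slot blob
m=(g[175:200,325:360]<80).astype(np.uint8);n,l,st,ce=cv2.connectedComponentsWithStats(m)
i=1+np.argmax(st[1:,4]);pts=np.argwhere(l==i)[:,::-1]+[325,175]
r=cv2.minAreaRect(pts.astype(np.float32));print("slot",r)
for p in cv2.boxPoints(r):print(atz(T,p,50)[:2])
print("c",atz(T,r[0],50),"clamp ring S/T tri",tri([(T,(178,204)),(S,(238,149))]))
hsv=cv2.cvtColor(T["img"],cv2.COLOR_RGB2HSV)
print("K",np.array(T["camera_matrix"]))
print("stand",atz(T,(201,204),0),tri([(T,(201,204)),(S,(235,188))]))
for q,pp in (("clamp",T),("clamp_ring",T),("clamp_ring",S),("clamp_head",S),("big_clamp",T)):
    print(q,[(np.round(d["point"],1),round(d["score"],2)) for d in ctrl.landmark_of(q,pp)][:5])
print([(np.round(d["extent"]),round(d["score"],2)) for d in ctrl.boxes_of("stand",T)])
```

```text
slot ((342.43072509765625, 187.1930694580078), (17.413150787353516, 5.6717119216918945), 5.710593223571777)
[552. -81.]
[563.3 -82.3]
[ 560.  -116.8]
[ 548.7 -115.5]
c [556.  -98.9  50. ] clamp ring S/T tri [525.  221.9  78.7]
K [[376.8   0.  257.3]
 [  0.  376.8 184.7]
 [  0.    0.    1. ]]
stand [523.6 189.4   0. ] [522.  191.4 -14.3]
clamp [(array([142.9, 227.4]), 0.85), (array([188.4, 150.1]), 0.84), (array([186.4, 203.6]), 0.67), (array([198.9, 248.4]), 0.59)]
clamp_ring [(array([195.7, 251.6]), 0.85), (array([179.3, 199.6]), 0.59), (array([203.8, 206.8]), 0.56), (array([138.1, 230.9]), 0.53), (array([186. , 144.7]), 0.51)]
clamp_ring [(array([211.7, 134.4]), 0.74), (array([283.3, 157.2]), 0.59), (array([197.1, 170. ]), 0.57)]
clamp_head [(array([217.8, 151.7]), 0.79), (array([195.4, 180.3]), 0.78), (array([283.7, 171.5]), 0.66), (array([234.5, 170.2]), 0.53)]
big_clamp [(array([217.6, 200.9]), 0.7)]
[(array([164., 183.,  73.,  42.]), 0.79)]
```

View pics/c.png

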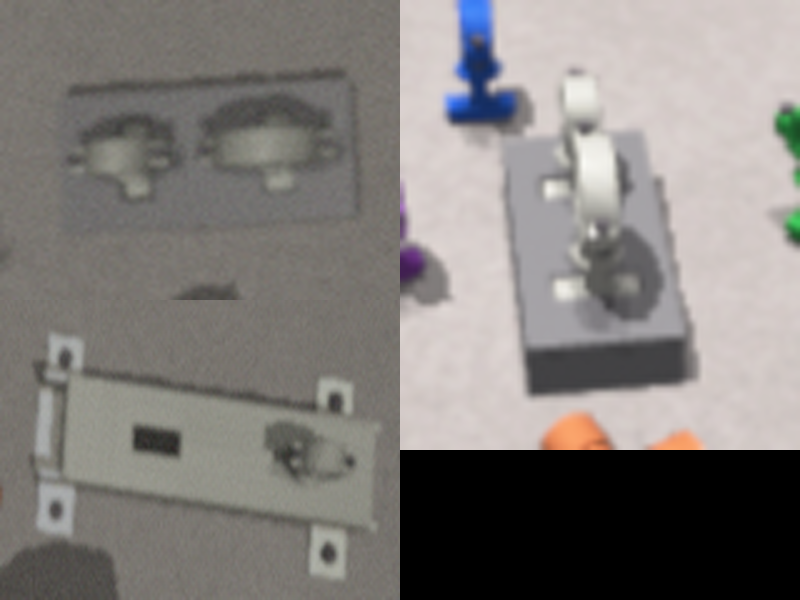

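The crop confirms the choice: the small ring is at crop (118,155), standing upright with its thickness along world x, and its head is in the left pocket. The rail strip's slot is clear.

```bash
cat >> h.py <<'E'
from scipy.spatial.transform import Rotation as Ro
def pose(s=None):
    s=s or ctrl.sense(); q=s["ee_rot"]; return s,np.array(s["eef_pos"]),Ro.from_quat([q[1],q[2],q[3],q[0]]).as_matrix()
def need(pos,yaw):
    """yaw: world angle of tool y (mod pi), tool down. prints rotation (applied first) and shift after it, in tool axes, mm"""
    s,p,R=pose()
    best=None
    for k in(0,np.pi):
        y=np.array([np.cos(yaw+k),np.sin(yaw+k),0]);z=np.array([0,0,-1.]);G=np.c_[np.cross(y,z),y,z]
        rv=Ro.from_matrix(R.T@G).as_rotvec()
        print("turn",np.round(rv,4),"shift mm",np.round(G.T@(np.array(pos)-p),2),"j6 end~",round(s["joints"][5],2),"+/-",round(abs(rv[2]),2))
    return s
E
python3 - <<'E'
from h import *
np.set_printoptions(precision=4,suppress=True)
s,p,R=pose();print(R,s["joints"]);need([525,222,231],0.065)
W=cap("wrist");print("wrist cam pos rel tool",R.T@(-W["R"].T@W["t"]-p),R.T@W["R"].T)
E
```

```text
[[ 0.918   0.3966 -0.    ]
 [ 0.3966 -0.918   0.    ]
 [-0.     -0.     -1.    ]] [-1.3864  0.3129  1.4977 -0.      1.331  -0.2234]
turn [-0.     0.    -1.228] shift mm [681.89 361.87   0.3 ] j6 end~ -0.22 +/- 1.23
turn [0.     0.     1.9136] shift mm [-681.89 -361.87    0.3 ] j6 end~ -0.22 +/- 1.91
wrist cam pos rel tool [  73.7996   -0.1749 -142.9785] [[ 0.0001 -0.9578 -0.2874]
 [ 1.      0.0002 -0.0004]
 [ 0.0004 -0.2874  0.9578]]
```

Emit:
{"fn": "send_rows", "kwargs": {"targets": [[-1, 0, 0, 0, 0, 0, -0.1754], [-1, 0, 0, 0, 0, 0, -0.1754], [-1, 0, 0, 0, 0, 0, -0.1754], [-1, 0, 0, 0, 0, 0, -0.1754], [-1, 0, 0, 0, 0, 0, -0.1754], [-1, 0, 0, 0, 0, 0, -0.1754], [-1, 0, 0, 0, 0, 0, -0.1756], [-1, 0.05, 0.0265, 0, 0, 0, 0], [-1, 0.05, 0.0265, 0, 0, 0, 0], [-1, 0.05, 0.0265, 0, 0, 0, 0]], "squeeze": 30}}

```text
time_s: 2.5
eef_pos: [278.2, -325.5, 231.3]
ee_rot: [0.0, 0.684, 0.73, 0.0]
force: [0.7, -0.8, 0.9]
grip_width: 1.002
grip_force: 0.0
```

Emit:
{"fn": "send_rows", "kwargs": {"targets": [[-1, 0.05, 0.0265, 0, 0, 0, 0], [-1, 0.05, 0.0265, 0, 0, 0, 0], [-1, 0.05, 0.0265, 0, 0, 0, 0], [-1, 0.05, 0.0265, 0, 0, 0, 0], [-1, 0.05, 0.0265, 0, 0, 0, 0], [-1, 0.05, 0.0265, 0, 0, 0, 0], [-1, 0.05, 0.0265, 0, 0, 0, 0], [-1, 0.05, 0.0265, 0, 0, 0, 0], [-1, 0.05, 0.0265, 0, 0, 0, 0], [-1, 0, 0, 0, 0, 0, 0]]}}

```text
time_s: 3.75
eef_pos: [486.9, 140.2, 230.8]
ee_rot: [-0.0, 0.682, 0.731, -0.0]
force: [-0.2, 0.9, -0.3]
grip_width: 1.001
grip_force: 0.0
```

Run:
```python
from h import *
np.set_printoptions(precision=4,suppress=True)
s=need([525,222,231],0.065);print(s["joints"],s["eef_pos"],s["force"])
W=cap("wrist")
for q in ("clamp_ring","clamp_head","clamp"):
    print(q,[(np.round(d["point"],1),round(d["score"],2)) for d in ctrl.landmark_of(q,W)][:5],proj(W,[524,222,72]))
save(W,"d")
```

```text
turn [-0.0004 -0.0004  0.0043] shift mm [79.18 43.3  -0.21] j6 end~ -0.02 +/- 0.0
turn [ 0.0007 -0.0007 -3.1373] shift mm [-79.18 -43.3   -0.21] j6 end~ -0.02 +/- 3.14
[ 0.0485  0.2732  1.5522  0.0004  1.3167 -0.0209] [486.9395 140.1711 230.7865] [-0.1599  0.8854 -0.2961]
clamp_ring [(array([302. , 101.7]), 0.83), (array([212.7, 127.1]), 0.75), (array([405.8, 113.2]), 0.67)] [304.7227 101.673 ]
clamp_head [(array([223.7, 127.3]), 0.87), (array([296.6, 104.5]), 0.77), (array([260.6,   8. ]), 0.66), (array([293.1, 161.1]), 0.57)] [304.7227 101.673 ]
clamp [(array([260. ,  15.2]), 0.85), (array([220. , 124.2]), 0.71), (array([294.1, 102.4]), 0.69)] [304.7227 101.673 ]
```

View pics/d.png

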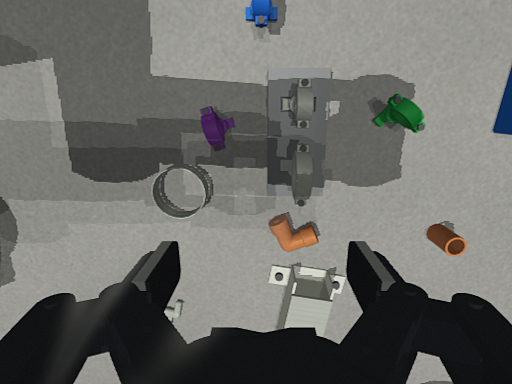

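The wrist view shows the small grey clamp with its ring centre at about (304,104). Blue (261,12), purple (214,127) and green (405,113) are the look-alikes, and the big clamp is at (302,170).

Emit:
{"fn": "send_rows", "kwargs": {"targets": [[-1, 0.04, 0.0215, 0, 0, 0, 0.004], [-1, 0.039, 0.0215, 0, 0, 0, 0], [-1, 0, 0, 0.03, 0, 0, 0], [-1, 0, 0, 0.03, 0, 0, 0], [-1, 0, 0, 0.025, 0, 0, 0], [-1, 0, 0, 0, 0, 0, 0], [-1, 0, 0, 0, 0, 0, 0], [-1, 0, 0, 0, 0, 0, 0], [-1, 0, 0, 0, 0, 0, 0], [-1, 0, 0, 0, 0, 0, 0]]}}

```text
time_s: 5.2
eef_pos: [524.6, 219.0, 146.6]
ee_rot: [0.0, 0.685, 0.728, 0.0]
force: [-0.1, -0.6, 0.7]
grip_width: 0.999
grip_force: 0.0
```

Run:
```python
from h import *
np.set_printoptions(precision=4,suppress=True)
s=need([525,222,53],0.065)
W=cap("wrist")
for q in ("clamp_ring","clamp_head","stand"):
    print(q,[(np.round(d["point"],1),round(d["score"],2)) for d in ctrl.landmark_of(q,W)][:5],proj(W,[524,222,72]))
save(W,"e")
```

```text
turn [ 0.0005 -0.     -0.004 ] shift mm [ 2.98  0.61 93.61] j6 end~ 0.13 +/- 0.0
turn [-0.0001 -0.0008  3.1376] shift mm [-2.98 -0.61 93.61] j6 end~ 0.13 +/- 3.14
clamp_ring [(array([259.8, 199.5]), 0.97), (array([202.9,  73.9]), 0.81), (array([156.5, 222.3]), 0.81), (array([392.7, 202.4]), 0.55), (array([264.4, 246.9]), 0.48)] [261.8774 198.7143]
clamp_head [(array([169.1, 207.3]), 0.91), (array([209. ,  76.8]), 0.72), (array([370.8, 191.4]), 0.69)] [261.8774 198.7143]
stand [(array([260.9, 210.1]), 0.79)] [261.8774 198.7143]
```

View pics/e.png

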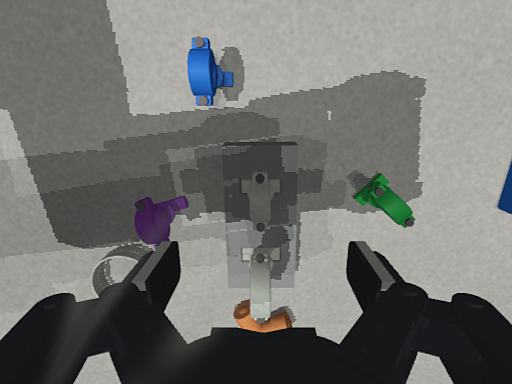

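The clamp's ring is centred and square at (260,200) between the open fingers, and its ears are at (260,178) and (261,228). The approach is clear.

Emit:
{"fn": "send_rows", "kwargs": {"targets": [[-1, 0.0027, -0.001, 0.01, 0, 0, 0], [-1, 0, 0, 0.015, 0, 0, 0], [-1, 0, 0, 0.015, 0, 0, 0], [-1, 0, 0, 0.015, 0, 0, 0], [-1, 0, 0, 0.015, 0, 0, 0], [-1, 0, 0, 0.015, 0, 0, 0], [-1, 0, 0, 0.0085, 0, 0, 0], [-0.3, 0, 0, 0, 0, 0, 0], [0.3, 0, 0, 0, 0, 0, 0], [0.45, 0, 0, 0, 0, 0, 0]]}}

```text
time_s: 6.65
eef_pos: [523.6, 221.7, 53.3]
ee_rot: [0.0, 0.685, 0.728, 0.0]
force: [0.3, -0.8, 0.2]
grip_width: 0.379
grip_force: 0.0
```

Emit:
{"fn": "send_rows", "kwargs": {"targets": [[1, 0, 0, 0, 0, 0, 0], [1, 0, 0, 0, 0, 0, 0], [1, 0, 0, 0, 0, 0, 0], [1, 0, 0, 0, 0, 0, 0], [1, 0, 0, 0, 0, 0, 0], [1, 0, 0, 0, 0, 0, 0], [1, 0, 0, 0, 0, 0, 0], [1, 0, 0, 0, 0, 0, 0], [1, 0, 0, 0, 0, 0, 0], [1, 0, 0, 0, 0, 0, 0]], "squeeze": 35}}

```text
time_s: 7.9
eef_pos: [523.4, 221.6, 53.2]
ee_rot: [0.0, 0.685, 0.728, 0.0]
force: [-2.2, 0.2, 5.9]
grip_width: 0.162
grip_force: 34.2
```

Emit:
{"fn": "send_rows", "kwargs": {"targets": [[1, 0, 0, -0.004, 0, 0, 0], [1, 0, 0, -0.006, 0, 0, 0], [1, 0, 0, -0.01, 0, 0, 0], [1, 0, 0, -0.01, 0, 0, 0], [1, 0, 0, -0.015, 0, 0, 0], [1, 0, 0, -0.015, 0, 0, 0], [1, 0, 0, -0.02, 0, 0, 0], [1, 0, 0, -0.02, 0, 0, 0], [1, 0, 0, 0, 0, 0, 0], [1, 0, 0, 0, 0, 0, 0]]}}

```text
time_s: 9.15
eef_pos: [523.0, 221.5, 152.2]
ee_rot: [-0.0, 0.685, 0.728, -0.0]
force: [1.0, 0.1, -1.8]
grip_width: 0.161
grip_force: 34.2
```

Run:
```python
from h import *
np.set_printoptions(precision=4,suppress=True)
s=need([556,-99,153],-0.0975-np.pi/2);print(s["joints"],s["force"],s["grip_width"])
W=cap("wrist");save(W,"f");S=cap("side")
for q in ("clamp_ring","clamp_head","clamp"):
  for n,P in(("W",W),("S",S)):
    print(n,q,[(np.round(d["point"],1),round(d["score"],2)) for d in ctrl.landmark_of(q,P)][:5])
s,p,R=pose()
for z in (0,-19,0+17):print(z,proj(W,p+[0,0,-z]),proj(S,p+[0,0,-z]))
```

```text
turn [-0.0006  0.0009  1.7292] shift mm [ 64.06 315.81  -0.76] j6 end~ 0.13 +/- 1.73
turn [-0.0009 -0.0006 -1.4123] shift mm [ -64.06 -315.81   -0.76] j6 end~ 0.13 +/- 1.41
[0.1945 0.477  1.4738 0.     1.1918 0.1335] [ 0.9594  0.0503 -1.8264] 0.1607391452340149
W clamp_ring [(array([154.8, 223.7]), 0.9), (array([392.7, 203.8]), 0.75), (array([206.,  77.]), 0.65)]
S clamp_ring [(array([194.9, 168.5]), 0.84), (array([168.9, 214.1]), 0.65), (array([236.9, 113. ]), 0.61), (array([260. , 275.7]), 0.52), (array([215.8, 135.1]), 0.48)]
W clamp_head [(array([168.7, 206.7]), 0.96), (array([210.7,  79.5]), 0.69), (array([257.9, 229.4]), 0.62), (array([367.6, 189.6]), 0.59)]
S clamp_head [(array([287.5, 167.9]), 0.67), (array([235.9, 133. ]), 0.63), (array([218.1, 149.6]), 0.59), (array([196.2, 183.4]), 0.53), (array([238.1, 189.2]), 0.5)]
W clamp [(array([173.7, 206.5]), 0.91), (array([364.1, 190.1]), 0.91), (array([260.7, 219.7]), 0.77), (array([216.7,  83.2]), 0.73)]
S clamp [(array([197.3, 184.8]), 0.86), (array([233.3, 136.6]), 0.85), (array([214.5, 152. ]), 0.77), (array([282.9, 176. ]), 0.71), (array([233. , 110.5]), 0.66)]
0 [262.5809 245.377 ] [234.8935 121.679 ]
-19 [262.4737 263.3911] [234.7486 114.0641]
17 [262.6577 232.4535] [235.0194 128.2978]
```

View pics/f.png

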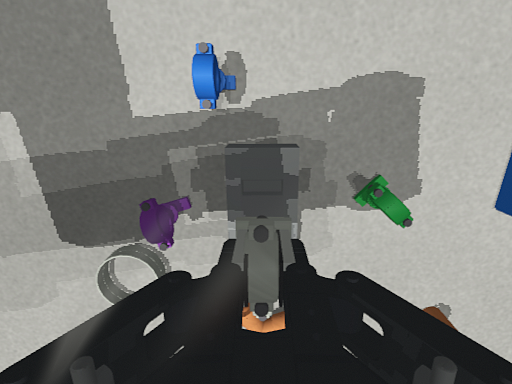

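The clamp is lifted clear, held upright between the fingers; its ears are at (261,233) and (263,309), and the pocket below is empty. Next I turn it and carry it over to the rail, stopping off to the side so that the slot stays in view.

Emit:
{"fn": "send_rows", "kwargs": {"targets": [[1, 0, 0, 0, 0, 0, -0.1765], [1, 0, 0, 0, 0, 0, -0.1765], [1, 0, 0, 0, 0, 0, -0.1765], [1, 0, 0, 0, 0, 0, -0.1765], [1, 0, 0, 0, 0, 0, -0.1765], [1, 0, 0, 0, 0, 0, -0.1765], [1, 0, 0, 0, 0, 0, -0.1765], [1, 0, 0, 0, 0, 0, -0.1768], [1, -0.012, -0.034, 0, 0, 0, 0], [1, -0.012, -0.034, 0, 0, 0, 0]]}}

```text
time_s: 10.8
eef_pos: [540.7, 150.9, 152.7]
ee_rot: [-0.0, 0.048, 0.999, -0.0]
force: [-0.3, -0.1, -0.3]
grip_width: 0.158
grip_force: 34.2
```

Emit:
{"fn": "send_rows", "kwargs": {"targets": [[1, -0.015, -0.042, 0, 0, 0, 0], [1, -0.015, -0.042, 0, 0, 0, 0], [1, -0.015, -0.042, 0, 0, 0, 0], [1, -0.015, -0.042, 0, 0, 0, 0], [1, -0.015, -0.04, 0, 0, 0, 0], [1, -0.015, -0.04, 0, 0, 0, 0], [1, 0, 0, 0, 0, 0, 0], [1, 0, 0, 0, 0, 0, 0], [1, 0, 0, 0, 0, 0, 0], [1, 0, 0, 0, 0, 0, 0]]}}

```text
time_s: 12.05
eef_pos: [606.0, -103.2, 153.0]
ee_rot: [0.0, 0.048, 0.999, 0.0]
force: [-0.2, 0.2, -2.1]
grip_width: 0.157
grip_force: 34.4
```

Run:
```python
from h import *
np.set_printoptions(precision=2,suppress=True)
s=need([556,-99,153],-0.0975-np.pi/2);print(s["joints"],s["force"],s["eef_pos"])
W=cap("wrist");save(W,"g")
for q in ("slot","seat","rail","clamp_head","clamp_ring"):
    print(q,[(np.round(d["point"],1),round(d["score"],2),atz(W,d["point"],50)[:2]) for d in ctrl.landmark_of(q,W)][:4])
print(proj(W,[556,-99,50]))
```

```text
turn [-0.    0.   -3.14] shift mm [-50.18   0.7   -0.04] j6 end~ -1.83 +/- 3.14
turn [0. 0. 0.] shift mm [50.18 -0.7  -0.04] j6 end~ -1.83 +/- 0.0
[-0.36  0.57  1.32  0.    1.25 -1.83] [-0.18  0.18 -2.06] [ 606.   -103.19  152.96]
slot [(array([269.9, 136.1]), 0.73, array([557.74, -92.03]))]
seat [(array([271.8, 137.6]), 0.94, array([559.16, -90.53]))]
rail [(array([217.7, 131.3]), 0.65, array([ 549.48, -135.81]))]
clamp_head [(array([259.3, 228.7]), 0.84, array([ 642.23, -109.61]))]
clamp_ring [(array([259.2, 263.7]), 0.73, array([ 679.18, -113.42]))]
[261.58 134.83]
```

View pics/g.png

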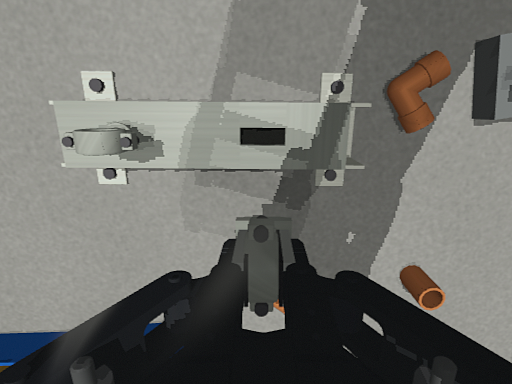

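The slot is clear in view, at about (262,137) in the wrist picture and 45 px long. The clamp head's long side lies along image x, parallel to the rail. Now I measure the slot accurately.

Run:
```python
from h import *
np.set_printoptions(precision=2,suppress=True)
W=cap("wrist");g=cv2.cvtColor(W["img"],cv2.COLOR_RGB2GRAY).astype(float)
print(g[136,232:296].astype(int)); print(g[120:154,262].astype(int))
# subpixel edges: 50% crossing
def cross(v,o,up):
    for i in range(len(v)-1):
        a,b=v[i],v[i+1]
        t=up
        if (a-t)*(b-t)<=0 and a!=b: yield o+i+(a-t)/(a-b)
thr=80
rows=[list(cross(g[r,228:300],228,thr)) for r in range(132,142)]
L=np.median([c[0] for c in rows]);Rr=np.median([c[-1] for c in rows])
cols=range(248,278)
cc=[list(cross(g[115:160,c],115,thr)) for c in cols]
t=[c[0] for c in cc];b=[c[-1] for c in cc]
print(L,Rr,np.median(t),np.median(b),"slopes",np.polyfit(cols,t,1)[0],np.polyfit(cols,b,1)[0])
tm,bm=np.median(t),np.median(b);mid=(tm+bm)/2
for px in((L,mid),(Rr,mid),((L+Rr)/2,tm),((L+Rr)/2,bm)):print(atz(W,px,50)[:2])
# rail strip edges at several columns
for c in (180,200,225,300):
    d=np.diff(cv2.GaussianBlur(g,(1,3),0)[85:185,c]);i=np.argsort(-abs(d))[:6]+85;print(c,sorted(i))
```

```text
[148 149 149 148 148 148 150 157 128  23  17  31  29  31  29  30  29  28
  30  31  30  32  31  31  28  28  31  31  30  30  29  30  32  31  30  29
  30  29  29  30  31  32  29  30  29  28  31  31  31  31  28  30  21  67
 134 155 151 151 152 152 151 150 149 151]
[179 147 153 154 152 153 154 124   0  12  16  33  32  31  29  30  29  29
  32  31  30  30  29  26  40 114 162 154 151 147 145 148 167 168]
240.46309083835828 285.2116368286445 127.35483870967742 144.47402597402598 slopes 0.0022654837391188304 0.013108018497488534
[ 555.16 -117.67]
[558.87 -79.68]
[549.92 -97.98]
[564.24 -99.38]
180 [np.int64(100), np.int64(101), np.int64(167), np.int64(168), np.int64(170), np.int64(171)]
200 [np.int64(98), np.int64(101), np.int64(167), np.int64(168), np.int64(169), np.int64(170)]
225 [np.int64(100), np.int64(101), np.int64(109), np.int64(167), np.int64(168), np.int64(170)]
300 [np.int64(101), np.int64(102), np.int64(131), np.int64(146), np.int64(149), np.int64(168)]
```

Emit:
{"fn": "send_rows", "kwargs": {"targets": [[1, 0.0165, -0.0003, 0, 0, 0, 0], [1, 0.0165, 0, 0, 0, 0, 0], [1, 0.0164, 0, 0, 0, 0, 0], [1, 0, 0, 0.014, 0, 0, 0], [1, 0, 0, 0.014, 0, 0, 0], [1, 0, 0, 0.014, 0, 0, 0], [1, 0, 0, 0.012, 0, 0, 0], [1, 0, 0, 0, 0, 0, 0], [1, 0, 0, 0, 0, 0, 0], [1, 0, 0, 0, 0, 0, 0]]}}

```text
time_s: 13.65
eef_pos: [557.1, -99.6, 99.3]
ee_rot: [0.001, 0.049, 0.999, -0.0]
force: [0.2, -0.2, -1.1]
grip_width: 0.158
grip_force: 34.4
```

Run:
```python
from h import *
np.set_printoptions(precision=2,suppress=True)
s=need([556.8,-98.7,95],-0.0975-np.pi/2);print(s["force"],s["eef_pos"])
W=cap("wrist");save(W,"h1",(160,110,200,150),4)
print("slot centre expected px",proj(W,[556.8,-98.7,50])[:2],"ends",[proj(W,np.array([556.8,-98.7,50])+k*np.array([.0973,.9953,0])) for k in(-19.5,19.5)])
```

```text
turn [-0.   -0.   -3.14] shift mm [-0.41 -0.83  4.34] j6 end~ -1.86 +/- 3.14
turn [-0.  0.  0.] shift mm [0.41 0.83 4.34] j6 end~ -1.86 +/- 0.0
[ 0.19 -0.16 -1.07] [557.13 -99.57  99.34]
slot centre expected px [263.44 211.73] ends [array([236.42, 211.73]), array([290.46, 211.73])]
```

View pics/h1.png

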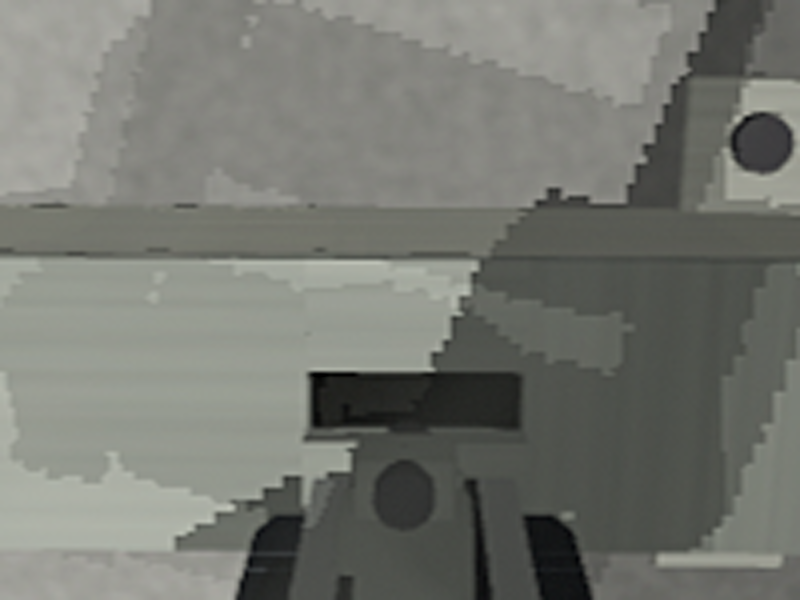

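The slot's ends are at crop columns 308 and 522, and the head's are at about 303 to 525, so the two are concentric to well under 1 mm. I lower it gently and feel for the slot.

Emit:
{"fn": "send_rows", "kwargs": {"targets": [[1, 0.0004, 0.0004, 0.004, 0, 0, 0], [1, 0, 0, 0.003, 0, 0, 0], [1, 0, 0, 0.002, 0, 0, 0], [1, 0, 0, 0.001, 0, 0, 0], [1, 0, 0, 0.001, 0, 0, 0], [1, 0, 0, 0.001, 0, 0, 0], [1, 0, 0, 0.001, 0, 0, 0], [1, 0, 0, 0.001, 0, 0, 0], [1, 0, 0, 0, 0, 0, 0], [1, 0, 0, 0, 0, 0, 0]]}}

```text
time_s: 14.95
eef_pos: [556.5, -99.0, 84.8]
ee_rot: [0.0, 0.049, 0.999, 0.0]
force: [-0.0, -1.2, -1.5]
grip_width: 0.16
grip_force: 34.4
```

Emit:
{"fn": "send_rows", "kwargs": {"targets": [[1, 0, 0, 0.001, 0, 0, 0], [1, 0, 0, 0.001, 0, 0, 0], [1, 0, 0, 0.001, 0, 0, 0], [1, 0, 0, 0.001, 0, 0, 0], [1, 0, 0, 0.001, 0, 0, 0], [1, 0, 0, 0, 0, 0, 0], [1, 0, 0, 0, 0, 0, 0], [1, 0, 0, 0, 0, 0, 0], [1, 0, 0, 0, 0, 0, 0], [1, 0, 0, 0, 0, 0, 0]]}}

```text
time_s: 16.2
eef_pos: [556.4, -99.0, 79.8]
ee_rot: [-0.0, 0.049, 0.999, 0.0]
force: [0.3, 0.2, -2.1]
grip_width: 0.157
grip_force: 34.4
```

Entry is free, with no force. I carry on to the pad.

Emit:
{"fn": "send_rows", "kwargs": {"targets": [[1, 0, 0, 0.0015, 0, 0, 0], [1, 0, 0, 0.0015, 0, 0, 0], [1, 0, 0, 0.001, 0, 0, 0], [1, 0, 0, 0.001, 0, 0, 0], [1, 0, 0, 0.001, 0, 0, 0], [1, 0, 0, 0.001, 0, 0, 0], [1, 0, 0, 0, 0, 0, 0], [1, 0, 0, 0, 0, 0, 0], [1, 0, 0, 0, 0, 0, 0], [1, 0, 0, 0, 0, 0, 0]]}}

```text
time_s: 17.45
eef_pos: [556.5, -99.0, 72.9]
ee_rot: [0.0, 0.049, 0.999, -0.0]
force: [-0.8, 1.4, 3.3]
grip_width: 0.158
grip_force: 35.3
```

Emit:
{"fn": "send_rows", "kwargs": {"targets": [[1, 0, 0, 0.0015, 0, 0, 0], [1, 0, 0, 0.0015, 0, 0, 0], [1, 0, 0, 0.0015, 0, 0, 0], [1, 0, 0, 0.0015, 0, 0, 0], [1, 0, 0, 0.0015, 0, 0, 0], [1, 0, 0, 0.001, 0, 0, 0], [1, 0, 0, 0, 0, 0, 0], [1, 0, 0, 0, 0, 0, 0], [1, 0, 0, 0, 0, 0, 0], [1, 0, 0, 0, 0, 0, 0]]}}

```text
time_s: 18.7
eef_pos: [556.6, -99.0, 64.4]
ee_rot: [0.0, 0.049, 0.999, -0.0]
force: [-0.9, 1.6, 5.6]
grip_width: 0.162
grip_force: 35.5
```

The force matches the pad spring at an origin height of about 27 mm. Now the quarter turn.

Emit:
{"fn": "send_rows", "kwargs": {"targets": [[1, 0, 0, 0, 0, 0, 0.08], [1, 0, 0, 0, 0, 0, 0.08], [1, 0, 0, 0, 0, 0, 0.08], [1, 0, 0, 0, 0, 0, 0.08], [1, 0, 0, 0, 0, 0, 0.08], [1, 0, 0, 0, 0, 0, 0.08], [1, 0, 0, 0, 0, 0, 0.08], [1, 0, 0, 0, 0, 0, 0.08], [1, 0, 0, 0, 0, 0, 0], [1, 0, 0, 0, 0, 0, 0]]}}

```text
time_s: 19.95
eef_pos: [557.2, -99.6, 64.8]
ee_rot: [0.001, 0.36, 0.933, -0.0]
force: [1.1, 0.4, 5.2]
grip_width: 0.154
grip_force: 35.8
```

Run:
```python
from h import *
np.set_printoptions(precision=3,suppress=True)
s=need([556.6,-98.9,64.4],-0.0975);print(s["force"],s["wrist_torque"],s["joints"])
```

```text
turn [0.002 0.002 0.931] shift mm [ 0.59 -0.71  0.38] j6 end~ -1.22 +/- 0.93
turn [-0.002  0.002 -2.211] shift mm [-0.59  0.71  0.38] j6 end~ -1.22 +/- 2.21
[1.081 0.432 5.239] [-0.122 -0.108  0.007] [-0.384  0.58   1.564 -0.     0.995 -1.217]
```

Emit:
{"fn": "send_rows", "kwargs": {"targets": [[1, 0, 0, 0.0002, 0, 0, 0.1], [1, 0, 0, 0.0002, 0, 0, 0.1], [1, 0, 0, 0, 0, 0, 0.1], [1, 0, 0, 0, 0, 0, 0.1], [1, 0, 0, 0, 0, 0, 0.1], [1, 0, 0, 0, 0, 0, 0.1], [1, 0, 0, 0, 0, 0, 0.1], [1, 0, 0, 0, 0, 0, 0.1], [1, 0, 0, 0, 0, 0, 0.1], [1, 0, 0, 0, 0, 0, 0.031]]}}

```text
time_s: 21.2
eef_pos: [557.1, -99.7, 64.3]
ee_rot: [0.001, 0.741, 0.671, 0.0]
force: [0.8, -0.9, 5.3]
grip_width: 0.157
grip_force: 35.9
```

Emit:
{"fn": "send_rows", "kwargs": {"targets": [[1, 0, 0, 0, 0, 0, 0], [1, 0, 0, 0, 0, 0, 0], [1, 0, 0, 0, 0, 0, 0], [1, 0, 0, 0, 0, 0, 0], [1, 0, 0, 0, 0, 0, 0], [1, 0, 0, 0, 0, 0, 0], [1, 0, 0, 0, 0, 0, 0], [1, 0, 0, 0, 0, 0, 0], [1, 0, 0, 0, 0, 0, 0], [1, 0, 0, 0, 0, 0, 0]]}}

```text
time_s: 22.45
eef_pos: [557.1, -99.7, 64.4]
ee_rot: [0.001, 0.741, 0.672, 0.0]
force: [0.1, -1.5, 5.1]
grip_width: 0.156
grip_force: 35.9
```

Run:
```python
from h import *
np.set_printoptions(precision=3,suppress=True)
s=need([556.8,-98.8,64.4],-0.0975);print(s["force"],s["wrist_torque"],s["joints"])
```

```text
turn [ 0.002  0.001 -0.   ] shift mm [ 0.84 -0.43 -0.04] j6 end~ -0.29 +/- 0.0
turn [ 0.002 -0.003  3.142] shift mm [-0.84  0.43 -0.04] j6 end~ -0.29 +/- 3.14
[ 0.084 -1.515  5.055] [-0.198 -0.055  0.04 ] [-0.384  0.581  1.564 -0.001  0.994 -0.286]
```

Square across the rail, with no resistance. I recentre slightly and ease up towards the seat.

Emit:
{"fn": "send_rows", "kwargs": {"targets": [[1, 0.0006, -0.0002, 0, 0, 0, 0], [1, 0, 0, -0.001, 0, 0, 0], [1, 0, 0, -0.001, 0, 0, 0], [1, 0, 0, -0.001, 0, 0, 0], [1, 0, 0, -0.001, 0, 0, 0], [1, 0, 0, -0.001, 0, 0, 0], [1, 0, 0, -0.001, 0, 0, 0], [1, 0, 0, 0, 0, 0, 0], [1, 0, 0, 0, 0, 0, 0], [1, 0, 0, 0, 0, 0, 0]]}}

```text
time_s: 23.7
eef_pos: [556.5, -98.4, 70.1]
ee_rot: [0.0, 0.741, 0.672, 0.0]
force: [2.0, -1.5, 4.8]
grip_width: 0.159
grip_force: 36.1
```

Past 30 mm with no downward pull, so the head is in the groove. Up 1 mm more, then I let go.

Emit:
{"fn": "send_rows", "kwargs": {"targets": [[1, 0, 0, -0.0005, 0, 0, 0], [1, 0, 0, -0.0005, 0, 0, 0], [1, 0, 0, 0, 0, 0, 0], [1, 0, 0, 0, 0, 0, 0], [0.6, 0, 0, 0, 0, 0, 0], [0.5, 0, 0, 0, 0, 0, 0], [0.3, 0, 0, 0, 0, 0, 0], [0.1, 0, 0, 0, 0, 0, 0], [0, 0, 0, 0, 0, 0, 0], [0, 0, 0, 0, 0, 0, 0]]}}

```text
time_s: 24.95
eef_pos: [556.3, -98.4, 70.9]
ee_rot: [-0.0, 0.741, 0.672, -0.0]
force: [0.6, -0.0, -0.0]
grip_width: 0.501
grip_force: 0.0
```

Emit:
{"fn": "send_rows", "kwargs": {"targets": [[0, 0, 0, 0, 0, 0, 0], [0, 0, 0, -0.005, 0, 0, 0], [0, 0, 0, -0.01, 0, 0, 0], [0, 0, 0, -0.015, 0, 0, 0], [0, 0, 0, -0.02, 0, 0, 0], [0, 0, 0, -0.03, 0, 0, 0], [0, 0, 0, -0.03, 0, 0, 0], [0, 0, 0, -0.03, 0, 0, 0], [0, 0, 0, 0, 0, 0, 0], [0, 0, 0, 0, 0, 0, 0]]}}

```text
time_s: 26.2
eef_pos: [556.0, -98.3, 210.7]
ee_rot: [-0.0, 0.741, 0.672, -0.0]
force: [0.2, -0.6, 0.1]
grip_width: 0.502
grip_force: 0.0
```

Run:
```python
from h import *
np.set_printoptions(precision=2,suppress=True)
W=cap("wrist");S=cap("side")
a=cv2.resize(W["img"][60:300,100:420],(480,360),interpolation=cv2.INTER_CUBIC)
b=cv2.resize(S["img"][220:384,220:310],(320,583),interpolation=cv2.INTER_CUBIC)
o=np.zeros((600,800,3),np.uint8);o[:360,:480]=a;o[:583,480:]=b;cv2.imwrite("pics/i.png",o[:,:,::-1])
f=ctrl.landmark_of("clamp_ring",S),ctrl.landmark_of("clamp_ring",W)
for x,P in zip(f,(S,W)):print([(d["point"],round(d["score"],2)) for d in x][:5],proj(P,[556.6,-98.8,90]))
```

```text
[([215.4, 134.5], 0.64), ([193.8, 167.6], 0.64), ([263.7, 256.4], 0.63)] [261.82 256.32]
[([264.7, 185.5], 0.78), ([414.0, 3.5], 0.3)] [263.3  187.47]
```

View pics/i.png

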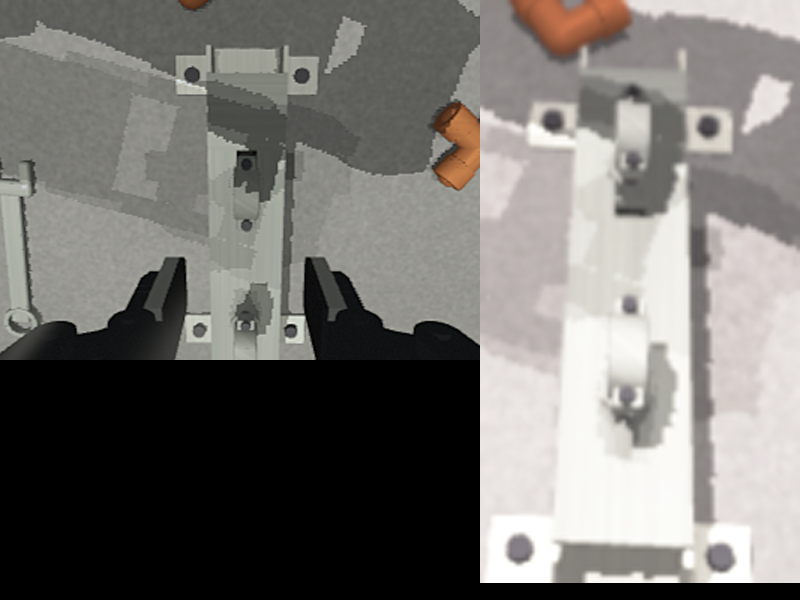

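The clamp stands upright in the slot at side crop (632,130). It is oriented like the already-fixed one, and its ring is at the predicted seated height (264,256, against 262,256).

```bash
python3 -c "
from rig import ctrl
print(ctrl.finish_job())"
```

```text
the job is handed in; nothing more can be done
None
```

The small clamp is in the rail's empty slot, turned a quarter turn, released and standing upright across the rail. Contact forces I read stayed under about 8 N, and the job was handed in after about 26 s of robot time; no verdict came back.

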